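# Open the latched sample compartment of a bench reader

## Task

The lid of the small bench reader is latched shut over its sample compartment. With the fingertips, press down the release tab in front of the lid so that the lid springs part-way up by itself, then push the lid on back past upright until it lies fully open against its stop. Only press and push: do not pinch the lid or pick anything up, and leave the cuvette in the compartment and the things standing round the reader where they are.

Things in the scene. Friction and masses are not known exactly. Their poses are not given: they have to be found in the camera images.
- reader: Small white bench instrument, 180 (x) x 140 (y) x 70 mm high, 80 mm over the shut lid; it does not move. Origin on its underside, 95 mm behind its front; its x axis points from the tab (front) to the lid's hinge (back), y to its left, z up. Under the lid is a compartment 71 x 90 mm, 30 mm deep.
- tab_top (a point): Point to press, on top of the release tab, a black bar 48 (reader x) x 36 (y) x 6 mm in front of the lid, over free air: at mid width, 66 mm above the table, 77 mm in front of the reader's origin, 18 mm behind the tab's front edge. A steel latch 80 mm high stands between tab and lid. The tab tips down in front about a pivot along y, 30 mm behind this point and 12 mm below it. Moves with the tab.
- tab (a joint): Release tab, rad: 0 up, 0.26 fully down at its stop (about 8 mm lower at the point). A spring returns it; it takes about 1 N at the point to start and 2.5 N to reach the stop. The lid comes free at about 0.1 to 0.2.
- lid (a joint): Lid angle, rad: 0 shut, 1.57 upright, 1.85 against its open stop. When the latch is freed a spring lifts the lid to about 0.65, where it rests; from there it has to be pushed, against its weight only (under 1 N at its front edge, slightly damped). Short of upright it falls back to 0.65; well past upright (from about 1.65) it falls slowly open to the stop, within about 2 s.
- lid_hinge (a point): Hinge axis of the lid, at its middle: 62 mm behind the reader's origin and 74 mm above the table; the axis runs along reader y. Axes as the reader's.
- lid_edge (a point): Front tip of the lid: end of the steel tongue (30 mm wide, 4 mm thick) that stands 6 mm out from the middle of the lid's front edge, 105 mm from the hinge axis. The lid is a grey flat panel 112 mm wide and 8 mm thick. The point moves with the lid.
- cuvette_top (a point): Centre of the top of a clear cuvette, 12.5 x 12.5 x 45 mm, loose, standing in a well of the compartment 15 mm behind the reader's origin, top 65 mm above the table (5 mm below the shut lid). Not to be moved.
- coplin_jar: Clear square staining jar, 52 x 52 x 104 mm, standing beside the reader; origin at the centre of its underside. Bystander.
- slide_pack: Small carton, 28 x 80 x 27 mm, lying beside the reader; origin at the centre of its underside. Bystander.
- marker_black: Black marker pen, 138 mm long and 11 mm thick, lying left of the reader; origin at the centre of its underside. Bystander.
Mind the look-alikes: they are no part of the job. There is more than one size of the reader; the one meant has the size given above.

How it is judged (in metres and radians):
On the way, in this order (a step that is already met when the one before it is completed fails the run):
1. the release tab is pressed down by the fingers (value of joint tab above 0.08 rad and contact force between the fingers and tab above 0.5 N).
2. the lid has sprung part-way up by itself, untouched by the fingers (value of joint lid between 0.5 and 0.85 rad and contact force between the fingers and lid below 0.3 N), for 0.2 s.
3. the lid is past upright (value of joint lid above 1.6 rad).
At the end, for the whole second after the job is handed in: The lid is at rest on its open stop (above 1.75 rad), the tab is back up (below 0.06 rad), the cuvette's top is within 8 mm and each bystander within 20 mm of where it began (value of joint lid above 1.75 rad and velocity of joint lid below 0.1 rad/s and value of joint tab below 0.06 rad and distance of cuvette_top from where it was at the start of the episode below 0.008 m and distance of each of coplin_jar, slide_pack, marker_black from where it was at the start of the episode below 0.02 m); the robot touches nothing.
It fails at once if the lid is pinched (the fingers press on its outer and inner side at once) (contact force between the fingers and lid_c1 above 2 N and (contact force between the fingers and lid_c0 above 2 N or contact force between the fingers and lid_c2 above 2 N)).
It fails at once if the cuvette is lifted or displaced (distance of cuvette_top from where it was at the start of the episode above 0.012 m).
It fails at once if a thing beside the reader is shoved or picked up (distance of any of coplin_jar, slide_pack, marker_black from where it was at the start of the episode above 0.03 m).
It also fails if it takes over 45 s, if anything falls off the work surface, if the arm or the gripper's body presses on something with over 40 N, if the wrist force passes 120 N, or if a joint passes its speed limit or range.

## Robot

A 6-joint arm with a two-finger parallel gripper is mounted at the origin on a cart in front of the work surface, level with it; the furniture and walls round the work are solid. World frame = base frame: x ahead of the robot, y to its left, z up, the work surface at z = 0. Lengths are in m, angles in degrees, forces in N, time in s.
With the tool pointing down it reaches from about 0.25 to 0.725 m from the base axis. Payload 9.7 kg.
Tool frame: the origin (TCP) lies on the centre line of the jaws, within the pads' length; the fingertips stand 19 mm ahead of it and the grasp point (between the pads) is the TCP; z points along the fingers, y is the direction in which the jaws open and shut (so a half turn about z gives the same grasp; the last joint's range is limited). The gripper opens to 85 mm and grips with 20 to 120 N. Pads are 22 mm wide; open, the fingers measure 114 mm over their backs; the gripper's body (76 mm by 85 mm) begins 54 mm behind the grasp point. The pads swing forward as they close: fully open they stand 13 mm farther back than shut.
Start: joints at [76.719, 4.979, 10.078, 95.1, 0, 90], TCP at [0.126, 0.535, 0.25] pointing down, gripper open.
Joint ranges: [-179.16, 179.16], [-48.56, 103.87], [-65.8, 70.77], [-126.05, 130.52], [-82.76, 87.17], [-180, 180]. Speed limits (degrees/s): [127.2, 127.2, 147.25, 180, 180, 180].

## Interface

Orientations are given as [roll, pitch, yaw] about the fixed x, y, z axes, in that order (R = Rz(yaw) Ry(pitch) Rx(roll)).
In Python, from workcell import bot gives the robot as it stands.
- The arm moves only by the tool servo_tool, never from a script. Its argument "motion" is a list that holds one entry, the list of rows, each a list of 6 numbers: the shift along the tool's x, y, z in mm, then the turn, a rotation vector about the tool's x, y, z in rad. A call has 1 to 5 rows; each row shifts and turns the commanded pose from where the row before left it, along the tool's axes as they then stand; what a row does not reach is not made up. A row lasts 1/10 s, in which the tool goes at most 50 mm and 8.59 degrees, less where a joint would pass 70% of its speed; a pose out of reach is approached as far as the arm can. A call is refused whole if a number of a shift passes 50 or a number of a turn 0.15, either way. A call with a gripper value outside its range is refused whole. "gripper" is the finger opening in mm, from 0 to 85.4, set as the call begins (left out, the last holds). The fingers move at their own pace and stop on an object; "newtons" is the grip in N (left out, the last holds). Time passes only in rows, so rows that do not move let the fingers close. It gives the time, the measured TCP pose, the force and the opening at its end, in the units of the state.
- bot.get_obs(): the state, without advancing time (a new reading comes with each control period).
- bot.camera(name): name is "side" or "top" or "wrist"; returns a dict with "color" (480x640x3 uint8, red, green, blue), "fx", "fy", "cx", "cy" (pixels), "k1" (the pictures are not rectified: a ray, as slopes to the right and down, at radius r is drawn at 1 + k1 r^2 times it, then the intrinsics apply), "R" (3x3) and "t" (3): a world point X has camera coordinates R X + t. Camera axes: x right, y down, z forward; pixel columns grow to the right and rows downward; lengths in m; the calibration is good to about 2 mm. A picture is of the moment at which its call begins. There is no depth.
- bot.job_done(): hands the job in, once; it reports no verdict.
Trained networks look in a picture, given as the dict that the camera call returned (one of the last four; its "shot" number tells which), for a name from the list of things; names that differ only in an ending like _2 or _b are one class to them, and where a whole thing is asked for, a point or a joint stands for the part that bears it (a point fixed in the world has none). Each returns a list of dicts, best first, with "confidence" (0 to 1); they miss things now and then, are a little off and sometimes report something else, mostly with a low value. They report only what shows in the picture. A call takes as long as a camera call. They do not tell look-alikes from the thing itself.
- bot.look_for(picture, label): "rect" ([left, top, width, height] in pixels, round what is visible of it).
The state is a dict: "time": time; "q": joint angles; "qd": joint speeds; "joint_efforts": joint torques, N m; "ee_pos": TCP position; "tcp_rot": TCP orientation; "wrist_force": force on the tool from outside, world axes, zero at the start; "torque": the same for the moment, N m; "opening": finger opening in m.
Only numpy, scipy, OpenCV 4.12 (cv2) and the standard library are available. Lean on these libraries where they do the work, as an engineer would, in place of code of your own. Each camera call takes 0.05 s, during which the arm holds its last target.

## Working session

There is one attempt and no reset: what is moved stays moved. The work goes in short steps, Python scripts to look and compute and a tool call to move; the robot and the scene stay as the last step left them, time stands still between calls to the robot, and variables do not carry over. Pictures are saved under pics/ and viewed, and the job is handed in when it is done.

Besides the shell and the picture viewer there is one more tool, called after "Request:" as a command line: name --argument value ..., lists and objects as JSON in quotes. servo_tool: Moves the arm, as the interface text tells. Its arguments: {"type":"object","properties":{"motion":{"type":"array","items":{"type":"array","items":{"type":"array","items":{"type":"number"}}}},"gripper":{"type":"number"},"newtons":{"type":"number"}},"required":["motion"]}

```bash
mkdir -p pics; ls; cat > h.py <<'E'
import numpy as np, cv2, json, pickle
from workcell import bot
def grab(n,name):
    p=bot.camera(n); cv2.imwrite(f'pics/{name}.png',p['color'][:,:,::-1]); pickle.dump(p,open(f'pics/{name}.pkl','wb')); return p
def load(name): return pickle.load(open(f'pics/{name}.pkl','rb'))
def K(p): return np.array([[p['fx'],0,p['cx']],[0,p['fy'],p['cy']],[0,0,1.]])
def proj(p,X):
    X=np.atleast_2d(X).astype(float); rv,_=cv2.Rodrigues(np.array(p['R'])); 
    return cv2.projectPoints(X,rv,np.array(p['t'],float),K(p),np.array([p['k1'],0,0,0.]))[0][:,0]
def onplane(p,uv,z):
    n=cv2.undistortPoints(np.array(uv,float).reshape(-1,1,2),K(p),np.array([p['k1'],0,0,0.]))[:,0]
    R=np.array(p['R']);t=np.array(p['t']); c=-R.T@t
    d=np.c_[n,np.ones(len(n))]@R
    return c+d*((z-c[2])/d[:,2])[:,None]
E
python3 - <<'E'
from h import *
for c in ['top','side','wrist']:
    p=grab(c,c+'0')
    print(c,p['shot'],p['fx'],p['k1'],(-np.array(p['R']).T@p['t']).round(3))
    for l in ['reader','tab_top','lid_edge','coplin_jar','slide_pack','marker_black']:
        print(l,[(np.round(d['rect']).tolist(),round(d['confidence'],2)) for d in bot.look_for(p,l)])
print(bot.get_obs())
E
```

```text
pics
top 1 487.994207929697 0.031591412006804286 [ 0.458 -0.041  0.934]
reader [([278.0, 236.0, 94.0, 94.0], 0.91), ([166.0, 246.0, 89.0, 93.0], 0.88), ([395.0, 183.0, 116.0, 126.0], 0.87)]
tab_top [([180.0, 296.0, 31.0, 30.0], 0.94), ([292.0, 276.0, 34.0, 37.0], 0.55)]
lid_edge [([416.0, 202.0, 84.0, 77.0], 0.96), ([179.0, 264.0, 62.0, 54.0], 0.85), ([297.0, 248.0, 60.0, 64.0], 0.58)]
coplin_jar [([370.0, 180.0, 35.0, 40.0], 0.61)]
slide_pack [([494.0, 281.0, 49.0, 26.0], 0.63)]
marker_black [([285.0, 169.0, 65.0, 29.0], 0.86)]
side 2 521.6804825263038 -0.09615088308024351 [ 0.227 -0.75   0.592]
reader [([197.0, 200.0, 75.0, 45.0], 0.81), ([319.0, 292.0, 124.0, 99.0], 0.68), ([241.0, 246.0, 85.0, 60.0], 0.61), ([371.0, 241.0, 40.0, 47.0], 0.28), ([320.0, 306.0, 39.0, 41.0], 0.19)]
tab_top [([247.0, 250.0, 24.0, 21.0], 0.74), ([320.0, 307.0, 36.0, 38.0], 0.64), ([204.0, 204.0, 25.0, 10.0], 0.44)]
lid_edge [([355.0, 294.0, 73.0, 56.0], 0.62), ([217.0, 196.0, 47.0, 26.0], 0.59), ([263.0, 245.0, 55.0, 30.0], 0.57)]
coplin_jar [([369.0, 243.0, 39.0, 48.0], 0.84)]
slide_pack [([360.0, 397
[... 198 characters left out ...]
id_edge []
coplin_jar []
slide_pack []
marker_black []
{'time': 1.05, 'q': array([7.67177620e+01, 4.97889187e+00, 1.00794099e+01, 9.50996695e+01,
       2.39570615e-03, 9.00003999e+01]), 'qd': array([ 0.05260738, -0.05682334,  0.0544168 ,  0.03103427,  0.00965504,
       -0.05038667]), 'joint_efforts': array([-1.86522120e-03, -5.20110762e+01,  4.64864731e+01,  1.34599417e-03,
       -1.28002330e-04,  1.34961849e-05]), 'ee_pos': array([0.12635112, 0.53529237, 0.25029494]), 'tcp_rot': array([ 1.79999151e+02, -2.39571207e-03,  1.66717362e+02]), 'wrist_force': array([-0.26699826,  0.57822692, -0.57089536]), 'torque': array([-0.00034478, -0.00221651,  0.01595624]), 'opening': 0.08527365998870864}
```

View pics/top0.png

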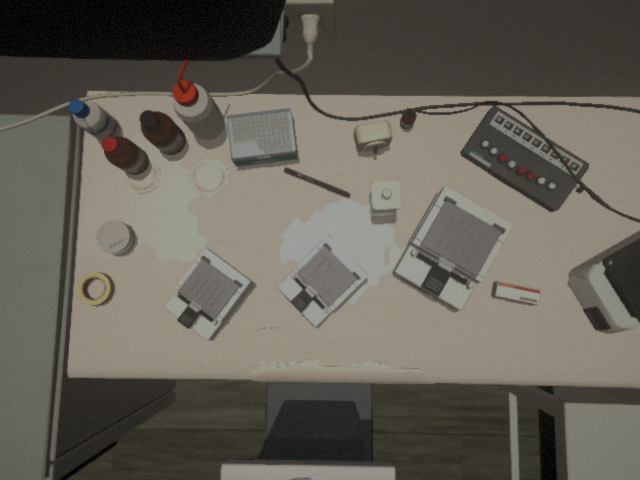

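View pics/side0.png

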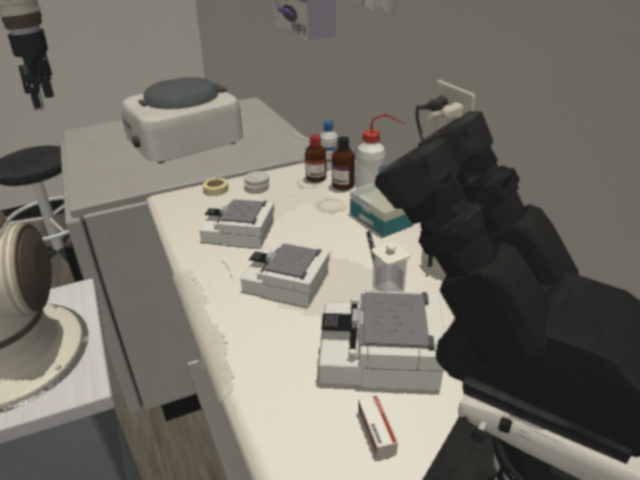

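```bash
python3 - <<'E'
from h import *
p=load('top0'); im=p['color'][:,:,::-1]
cv2.imwrite('pics/crop1.png',cv2.resize(im[170:320,380:550],None,fx=4,fy=4,interpolation=cv2.INTER_CUBIC))
p2=load('side0'); im=p2['color'][:,:,::-1]
cv2.imwrite('pics/crop2.png',cv2.resize(im[220:470,300:460],None,fx=4,fy=2.4*1,interpolation=cv2.INTER_CUBIC))
print(onplane(p,[(449,187),(512,222),(457,309),(394,272)],0.07).round(3))
print(onplane(p,[(320,234),(369,278),(320,327),(277,286)],0.05).round(3))
E
```

```text
[[ 0.655 -0.247  0.07 ]
 [ 0.593 -0.358  0.07 ]
 [ 0.438 -0.259  0.07 ]
 [ 0.501 -0.149  0.07 ]]
[[ 0.569 -0.017  0.05 ]
 [ 0.49  -0.107  0.05 ]
 [ 0.401 -0.02   0.05 ]
 [ 0.473  0.059  0.05 ]]
```

View pics/crop1.png

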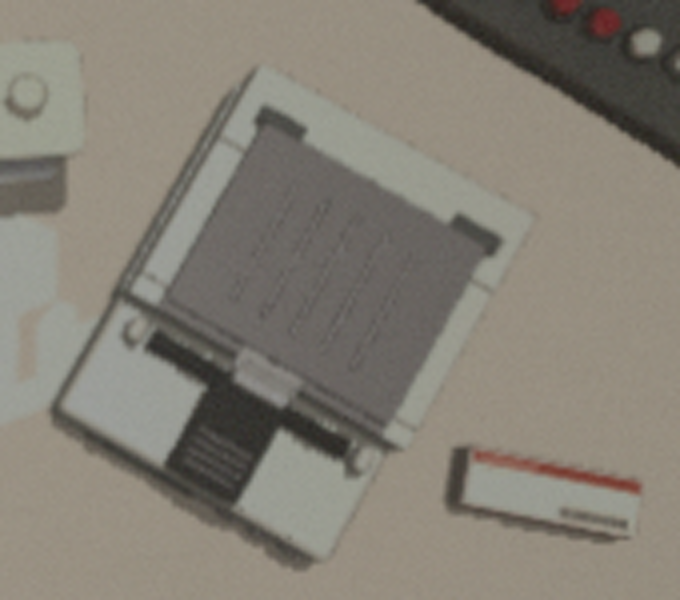

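```bash
python3 - <<'E'
from h import *
p=load('top0'); im=p['color'][:,:,::-1]
q=onplane(p,[(444.5,187),(513.7,223.2),(460,311),(393.7,272)],0.07)
print(q.round(3),np.linalg.norm(q-np.roll(q,-1,0),axis=1).round(3))
q=onplane(p,[(380+265/4,170+130/4),(380+480/4,170+245/4),(380+385/4,170+425/4),(380+165/4,170+300/4)],0.08)
print(q.round(3),np.linalg.norm(q-np.roll(q,-1,0),axis=1).round(3))
a=cv2.resize(im[225:335,270:380],None,fx=5,fy=5,interpolation=cv2.INTER_CUBIC)
b=cv2.resize(im[240:350,155:265],None,fx=5,fy=5,interpolation=cv2.INTER_CUBIC)[:, :250*2]
cv2.imwrite('pics/crop3.png',cv2.resize(np.hstack([b,a]),None,fx=.75,fy=.75))
E
```

```text
[[ 0.655 -0.239  0.07 ]
 [ 0.591 -0.361  0.07 ]
 [ 0.435 -0.264  0.07 ]
 [ 0.501 -0.149  0.07 ]] [0.137 0.184 0.133 0.179]
[[ 0.625 -0.24   0.08 ]
 [ 0.575 -0.333  0.08 ]
 [ 0.495 -0.291  0.08 ]
 [ 0.548 -0.195  0.08 ]] [0.106 0.09  0.109 0.088]
```

View pics/crop3.png

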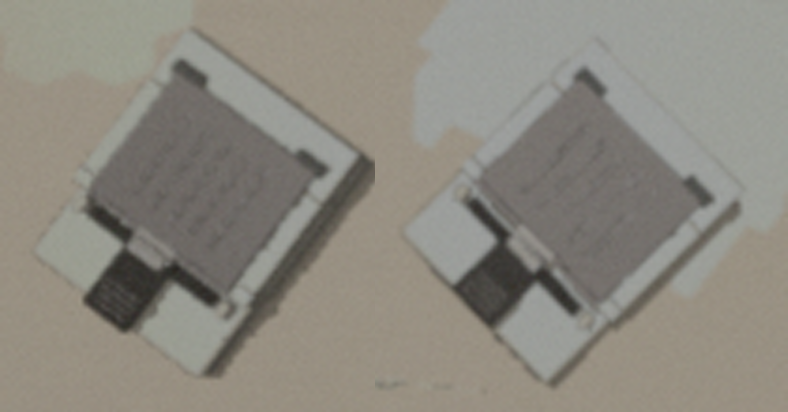

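View pics/crop2.png

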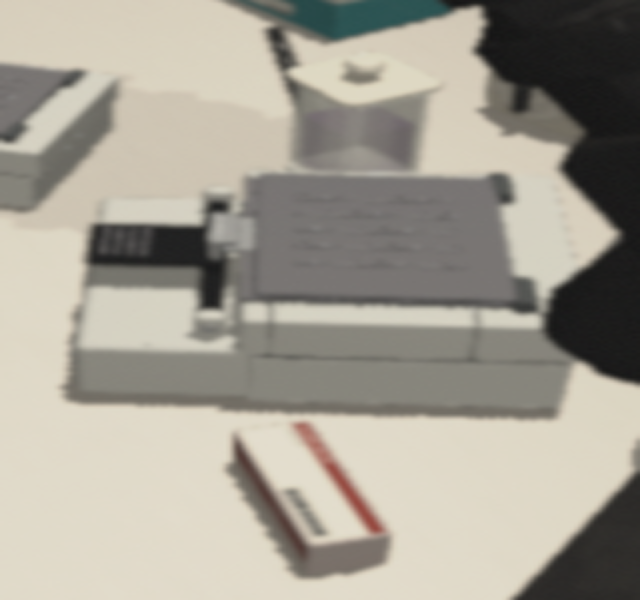

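```bash
cat > fit.py <<'E'
from h import *
from scipy.optimize import least_squares
p=load('top0'); s=load('side0')
C=lambda x,y:(380+x/4,170+y/4)
D=lambda x,y:(300+x/4,220+y/2.4)
L=[((85,70,70),C(258,68)),((85,-70,70),C(535,213)),((-37,-56,80),C(385,427)),((-37,56,80),C(165,300)),
((-95,18,66),C(165,465)),((-95,-18,66),C(238,505))]
S=[((-37,-56,80),D(243,303)),((-37,56,80),D(247,178)),((-95,-18,66),D(88,264)),((-95,18,66),D(92,226))]
def T(v,X):
    X=np.array(X,float)/1000; c,n=np.cos(v[2]),np.sin(v[2])
    return np.c_[v[0]+c*X[:,0]-n*X[:,1],v[1]+n*X[:,0]+c*X[:,1],X[:,2]]
f=lambda v:np.r_[(proj(p,T(v,[a for a,_ in L]))-[b for _,b in L]).ravel(),(proj(s,T(v,[a for a,_ in S]))-[b for _,b in S]).ravel()]
if __name__=='__main__':
    r=least_squares(f,[.545,-.255,-.54],loss='soft_l1',x_scale=[.01,.01,.02]); v=r.x
    print(v,np.degrees(v[2])); print(f(v).reshape(-1,2).round(1))
    np.save('pose.npy',v)
    pts=[(-95,70,0),(85,70,0),(85,-70,0),(-95,-70,0),(85,70,70),(85,-70,70),(62,-56,80),(62,56,80),(-37,56,80),(-37,-56,80),(-77,0,66),(-95,18,66),(-95,-18,66),(-47,-18,66),(-47,18,66),(-43,15,80),(-43,-15,80)]
    for nm,q,o in(('top0',p,(380,170)),('side0',s,(300,220))):
        im=cv2.resize(q['color'][o[1]:o[1]+200,o[0]:o[0]+200,::-1],None,fx=3,fy=3,interpolation=cv2.INTER_CUBIC)
        for u in proj(q,T(v,pts)): cv2.circle(im,tuple(int(round(k)) for k in (u-o)*3),2,(0,0,255),-1)
        cv2.imwrite(f'pics/fit_{nm}.png',im)
    print('tab',T(v,[(-77,0,66)]),'hinge',T(v,[(62,0,74)]),'edge',T(v,[(-43,0,74)]))
E
python3 fit.py; python3 - <<'E'
import cv2,numpy as np
cv2.imwrite('pics/fitb.png',cv2.resize(np.hstack([cv2.imread(f'pics/fit_{n}.png') for n in('top0','side0')]),(800,400)))
E
```

```text
[ 0.55075633 -0.26074454 -0.50192696] -28.75829659809052
[[ 0.6 -2.3]
 [ 1.2 -0.4]
 [ 0.9  1.7]
 [-0.9  1.7]
 [ 0.9  0.2]
 [ 0.6  0.4]
 [ 0.6 -4.6]
 [-0.2 -3.1]
 [-0.5 -1. ]
 [ 0.  -1.3]]
tab [[ 0.48325373 -0.22369863  0.066     ]] hinge [[ 0.60510907 -0.29057372  0.074     ]] edge [[ 0.51306007 -0.24005656  0.074     ]]
```

View pics/fitb.png

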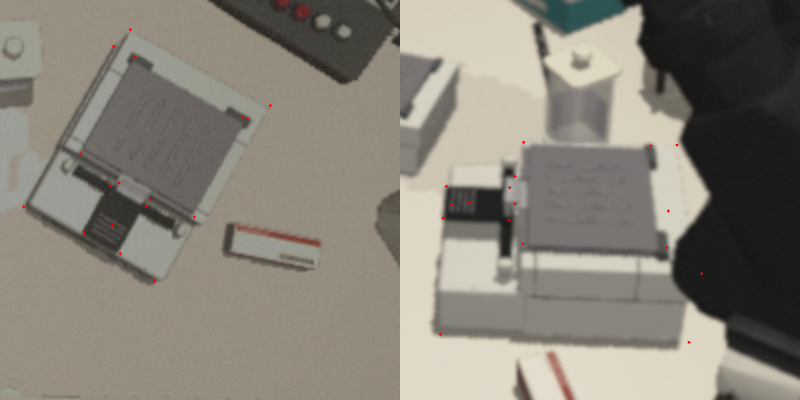

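Candidates: readers at top-image pixels (208,292), (322,280) and (452,247). Only the last measures about 181 x 136 mm; the other two are about 120 mm, so the last is the target. In the crop its tab is in front, at about (428,286). The jar at (386,198) stands on its left and the carton at (517,293) on its right.

Turning and travelling at height with the gripper shut.

Request:
servo_tool --motion '[[[0,0,0,0,0,0.135],[0,0,0,0,0,0.135],[-28,-20,0,0,0,0],[-28,-20,0,0,0,0],[-28,-20,0,0,0,0]]]' --gripper 0 --newtons 20

```text
time: 1.55
ee_pos: [0.1714, 0.4413, 0.2501]
tcp_rot: [-180.0, 0.0, 151.3]
wrist_force: [0.3, 0.1, 0.6]
opening: 0.0125
```

Request:
servo_tool --motion '[[[-28,-20,0,0,0,0],[-28,-20,0,0,0,0],[-28,-20,0,0,0,0],[-28,-20,0,0,0,0],[-28,-20,0,0,0,0]]]'

```text
time: 2.05
ee_pos: [0.2461, 0.286, 0.2504]
tcp_rot: [180.0, 0.0, 151.3]
wrist_force: [0.5, -0.3, -0.2]
opening: -0.0
```

Request:
servo_tool --motion '[[[-28,-20,0,0,0,0],[-28,-20,0,0,0,0],[-28,-20,0,0,0,0],[-28,-20,0,0,0,0],[-28,-20,0,0,0,0]]]'

```text
time: 2.55
ee_pos: [0.3207, 0.1309, 0.2505]
tcp_rot: [180.0, 0.0, 151.3]
wrist_force: [0.9, 1.1, -0.3]
opening: 0.0002
```

Request:
servo_tool --motion '[[[-28,-20,0,0,0,0],[-28,-20,0,0,0,0],[-28,-20,0,0,0,0],[-28,-20,0,0,0,0],[-28,-20,0,0,0,0]]]'

```text
time: 3.05
ee_pos: [0.3954, -0.0242, 0.2505]
tcp_rot: [180.0, 0.0, 151.2]
wrist_force: [-0.4, 0.8, -0.2]
opening: -0.0001
```

Request:
servo_tool --motion '[[[-26,-26,0,0,0,0],[-26,-26,0,0,0,0],[-26,-26,5,0,0,0],[-26,-26,20,0,0,0],[-26,-26,20,0,0,0]]]'

```text
time: 3.55
ee_pos: [0.4469, -0.201, 0.2051]
tcp_rot: [180.0, 0.1, 151.2]
wrist_force: [1.1, 0.3, -0.4]
opening: -0.0001
```

Request:
servo_tool --motion '[[[0,-2,0,0,0,0],[0,0,0,0,0,0]]]'

```text
time: 3.75
ee_pos: [0.4451, -0.2015, 0.2048]
tcp_rot: [-180.0, -0.1, 151.2]
wrist_force: [-1.0, 0.1, -0.5]
opening: -0.0004
```

```bash
python3 - <<'E'
from h import *
from fit import T
p=grab('wrist','w1'); v=np.load('pose.npy')
print(bot.get_obs()['ee_pos'])
im=p['color'][:,:,::-1].copy()
for u in proj(p,T(v,[(-77,0,66),(-95,18,66),(-95,-18,66),(-37,56,80),(-37,-56,80),(-43,15,80),(-43,-15,80),(85,70,70),(85,-70,70)])): cv2.circle(im,tuple(int(k) for k in u.round()),3,(0,0,255),1)
cv2.imwrite('pics/w1o.png',im)
for l in ['tab_top','lid_edge']: print(l,bot.look_for(p,l))
E
```

```text
[ 0.44532192 -0.20084884  0.20556031]
tab_top [{'rect': [522.3, 60.4, 98.2, 79.0], 'confidence': 0.85}, {'rect': [258.0, 268.4, 119.4, 58.8], 'confidence': 0.56}]
lid_edge [{'rect': [480.9, 113.5, 150.0, 127.2], 'confidence': 0.75}, {'rect': [244.7, 343.8, 144.0, 94.1], 'confidence': 0.7}]
```

View pics/w1o.png

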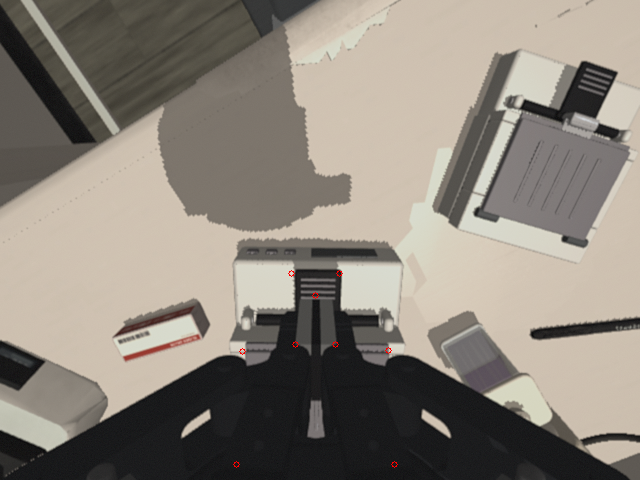

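Request:
servo_tool --motion '[[[-14,-2,20,0,0,0],[-14,0,30,0,0,0],[-13,0,30,0,0,0],[0,0,20,0,0,0],[0,0,0,0,0,0]]]'

```text
time: 4.4
ee_pos: [0.4796, -0.2211, 0.1032]
tcp_rot: [-180.0, -0.2, 151.3]
wrist_force: [0.2, -0.3, 0.9]
opening: -0.0001
```

```bash
python3 - <<'E'
from h import *
o=bot.get_obs();v=np.load('pose.npy');c,s=np.cos(v[2]),np.sin(v[2]);d=o['ee_pos'][:2]-v[:2]
print(o['time'],o['ee_pos'],c*d[0]+s*d[1],-s*d[0]+c*d[1],o['wrist_force'])
p=grab('side','s1'); cv2.imwrite('pics/s1c.png',cv2.resize(p['color'][170:400,280:480,::-1],None,fx=2.5,fy=2.5))
E
```

```text
4.4 [ 0.47962571 -0.2210653   0.10323568] -0.08144746208394324 0.0005630302459346051 [ 0.20428853 -0.34855638  0.86273915]
```

View pics/s1c.png

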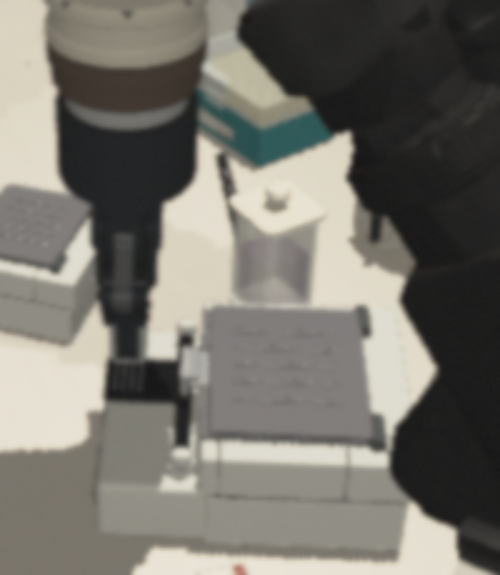

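Request:
servo_tool --motion '[[[0,0,6,0,0,0],[0,0,6,0,0,0],[0,0,4,0,0,0],[0,0,3,0,0,0],[0,0,2,0,0,0]]]'

```text
time: 4.95
ee_pos: [0.4804, -0.2224, 0.0842]
tcp_rot: [180.0, -0.0, 151.2]
wrist_force: [-1.3, 0.2, 2.9]
opening: -0.0001
```

Request:
servo_tool --motion '[[[0,0,2,0,0,0],[0,0,2,0,0,0],[0,0,0,0,0,0]]]'

```text
time: 5.25
ee_pos: [0.4803, -0.2224, 0.0801]
tcp_rot: [180.0, -0.0, 151.2]
wrist_force: [-2.7, 1.7, 3.4]
opening: 0.0004
```

```bash
python3 - <<'E'
from h import *
o=bot.get_obs();print(o['time'],o['ee_pos'],o['wrist_force'])
p=grab('side','s2'); cv2.imwrite('pics/s2c.png',cv2.resize(p['color'][170:400,280:480,::-1],None,fx=2.5,fy=2.5))
E
```

```text
5.25 [ 0.48025828 -0.22236358  0.08010405] [-2.67289925  1.69318608  3.41671413]
```

View pics/s2c.png

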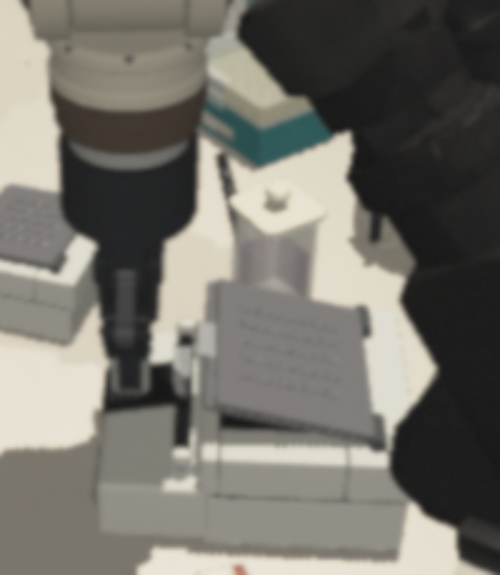

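Tab is down and the lid is rising in the picture (its front edge at about crop pixel (215,345)). Holding while it settles.

Request:
servo_tool --motion '[[[0,0,1,0,0,0],[0,0,0,0,0,0],[0,0,0,0,0,0],[0,0,0,0,0,0],[0,0,0,0,0,0]]]'

```text
time: 5.8
ee_pos: [0.4804, -0.2224, 0.0793]
tcp_rot: [-180.0, -0.0, 151.2]
wrist_force: [-3.9, 2.5, 2.8]
opening: -0.0001
```

```bash
python3 - <<'E'
from h import *
from fit import T
v=np.load('pose.npy')
o=bot.get_obs();print(o['time'],o['ee_pos'],o['wrist_force'])
p=grab('side','s3'); im=p['color'][:,:,::-1].copy()
a=.65;X=[(62-r*np.cos(a),y,74+r*np.sin(a)) for r,y in((105,15),(105,-15),(99,56),(99,-56))]
im=cv2.resize(im[170:400,280:480],None,fx=2.5,fy=2.5)
for u in proj(p,T(v,X)): cv2.circle(im,tuple(int(k) for k in ((u-[280,170])*2.5).round()),3,(0,0,255),1)
cv2.imwrite('pics/s3c.png',im)
E
```

```text
5.8 [ 0.48037399 -0.22242693  0.07925656] [-3.92155603  2.5104033   2.78993645]
```

View pics/s3c.png

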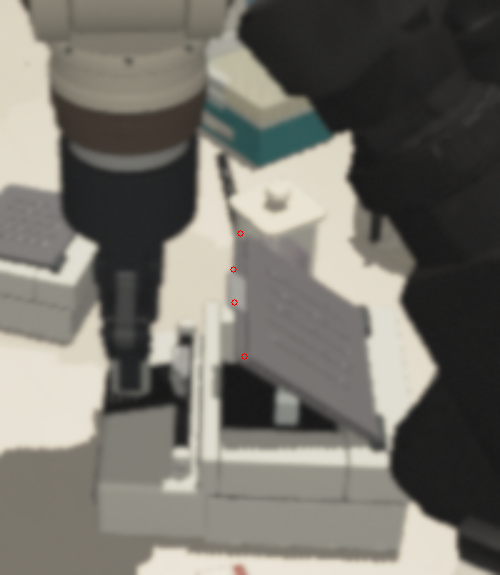

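Request:
servo_tool --motion '[[[0,0,-6,0,0,0],[6,0,-14,0,0,0],[8,0,-19,0,0,0],[6,0,-18,0,0,0],[0,0,0,0,-0.1,0]]]'

```text
time: 6.35
ee_pos: [0.4647, -0.2137, 0.1394]
tcp_rot: [180.0, 5.9, 151.2]
wrist_force: [-0.1, -0.7, -0.1]
opening: 0.0
```

Request:
servo_tool --motion '[[[0,0,0,0,-0.14,0],[0,0,0,0,-0.14,0],[0,0,0,0,-0.14,0],[0,0,0,0,-0.14,0],[0,0,0,0,-0.14,0]]]'

```text
time: 6.85
ee_pos: [0.4633, -0.213, 0.1385]
tcp_rot: [180.0, 46.3, 151.2]
wrist_force: [0.2, -0.4, -0.6]
opening: -0.0
```

Request:
servo_tool --motion '[[[0,0,0,0,-0.14,0],[0,0,0,0,-0.02,0],[0,0,0,0,0,0],[0,0,0,0,0,0]]]'

```text
time: 7.25
ee_pos: [0.4851, -0.2212, 0.1355]
tcp_rot: [-179.9, 54.3, 151.2]
wrist_force: [0.4, -0.7, 0.1]
opening: -0.0
```

```bash
cat > st.py <<'E'
from h import *
from fit import T
from scipy.spatial.transform import Rotation as Ro
import sys
v=np.load('pose.npy');c,s=np.cos(v[2]),np.sin(v[2])
o=bot.get_obs();d=o['ee_pos'][:2]-v[:2]
M=Ro.from_euler('xyz',o['tcp_rot'],degrees=True).as_matrix()
W=np.array([[c,s,0],[-s,c,0],[0,0,1]])
R=W@M; P=np.array([*(W@np.array([*d,0]))[:2],o['ee_pos'][2]])*1000
cor=P+R@[-11,0,19]
print(o['time'],'TCP rdr',P.round(1),'corner',cor.round(1),'zax',R[:,2].round(3),'xax',R[:,0].round(3),'F',(W@o['wrist_force']).round(1))
if len(sys.argv)>1:
    p=grab('side',sys.argv[1]); cv2.imwrite(f'pics/{sys.argv[1]}c.png',cv2.resize(p['color'][150:390,260:480,::-1],None,fx=2.5,fy=2.5))
E
python3 st.py s4
```

```text
7.25 TCP rdr [-76.6   3.  135.5] corner [-54.7   3.  133.3] zax [ 0.812 -0.002 -0.583] xax [-0.583  0.    -0.812] F [ 0.7 -0.4  0.1]
```

View pics/s4c.png

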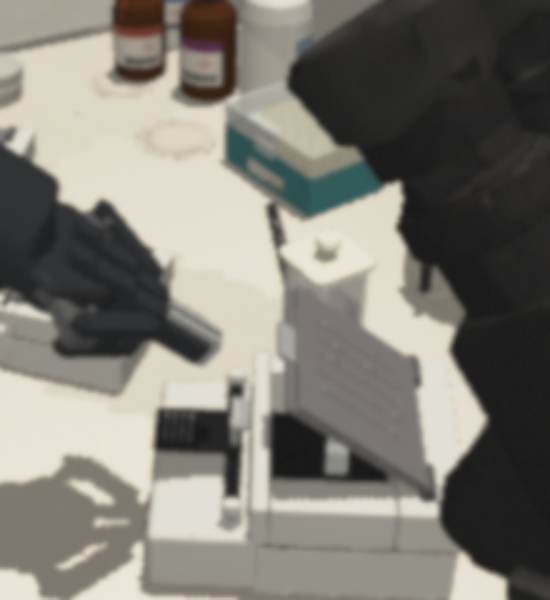

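Request:
servo_tool --motion '[[[0,0,6,0,0,0],[0,0,12,0,0,0],[0,0,12,0,0,0],[0,0,12,0,0,0],[0,0,0,0,0,0]]]'

```text
time: 7.8
ee_pos: [0.5151, -0.2381, 0.1085]
tcp_rot: [-179.8, 54.2, 151.2]
wrist_force: [0.3, 0.0, 0.1]
opening: 0.0005
```

```bash
python3 st.py s5; python3 -c "
from h import *;print(bot.get_obs()['q'].round(1))"
```

```text
7.8 TCP rdr [-42.2   2.7 108.5] corner [-20.3   2.6 106.3] zax [ 0.811 -0.003 -0.585] xax [-0.585  0.    -0.811] F [0.3 0.2 0.1]
[-22.3 -39.4 -58.4  17.   -5.4   3.8]
```

View pics/s5c.png

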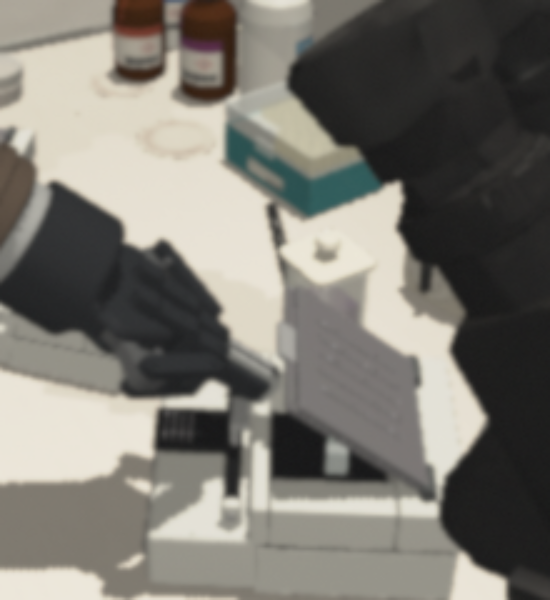

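Request:
servo_tool --motion '[[[0,0,6,0,0,0],[0,0,6,0,0,0],[-6,0,0,0,0,0],[-7,0,0,0,0,0],[-7,0,0,0,0,0]]]'

```text
time: 8.35
ee_pos: [0.5339, -0.2482, 0.1193]
tcp_rot: [-179.8, 54.3, 151.2]
wrist_force: [0.2, 0.4, -0.9]
opening: -0.0003
```

Request:
servo_tool --motion '[[[-4,0,0,0,0,0],[-4,0,0,0,0,0],[-4,0,0.5,0,0,0],[-4,0,0.5,0,0,0],[-4,0,1,0,0,0]]]'

```text
time: 8.85
ee_pos: [0.5452, -0.2545, 0.1336]
tcp_rot: [-179.8, 54.2, 151.2]
wrist_force: [-0.4, -0.2, -0.5]
opening: -0.0
```

```bash
python3 st.py s6
```

```text
8.85 TCP rdr [ -7.8   2.8 133.6] corner [ 14.    2.7 131.4] zax [ 0.811 -0.003 -0.584] xax [-0.584 -0.    -0.811] F [-0.2 -0.4 -0.5]
```

View pics/s6c.png

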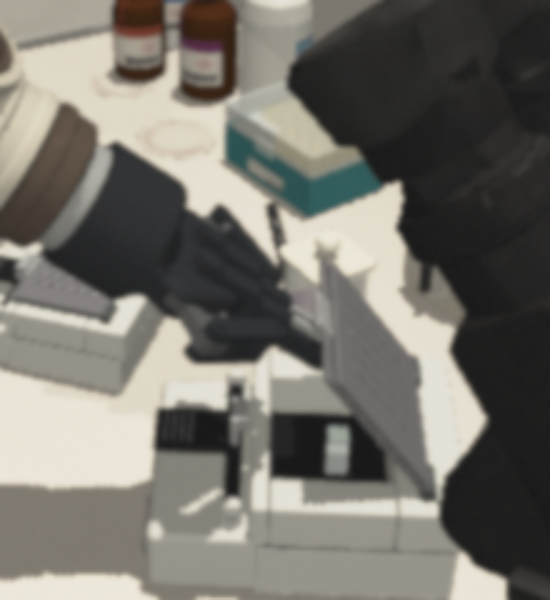

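Request:
servo_tool --motion '[[[-3.5,0,1.3,0,0,0],[-3.5,0,1.3,0,0,0],[-3.5,0,1.3,0,0,0],[-3.3,0,1.8,0,0,0],[-3.3,0,1.8,0,0,0]]]'

```text
time: 9.4
ee_pos: [0.5595, -0.2623, 0.143]
tcp_rot: [-179.8, 54.2, 151.2]
wrist_force: [-0.8, -0.2, 0.1]
opening: -0.0001
```

Request:
servo_tool --motion '[[[-3.3,0,1.8,0,0,0],[-3,0,2.3,0,0,0],[-3,0,2.3,0,0,0],[-3,0,2.3,0,0,0],[-2.6,0,2.6,0,0,0]]]'

```text
time: 9.9
ee_pos: [0.5751, -0.2709, 0.1484]
tcp_rot: [-179.8, 54.2, 151.3]
wrist_force: [0.8, 0.4, -0.1]
opening: 0.0
```

```bash
python3 st.py s7
```

```text
9.9 TCP rdr [ 26.3   2.8 148.4] corner [ 48.1   2.7 146.3] zax [ 0.811 -0.003 -0.584] xax [-0.584 -0.    -0.811] F [ 0.5  0.7 -0.1]
```

View pics/s7c.png

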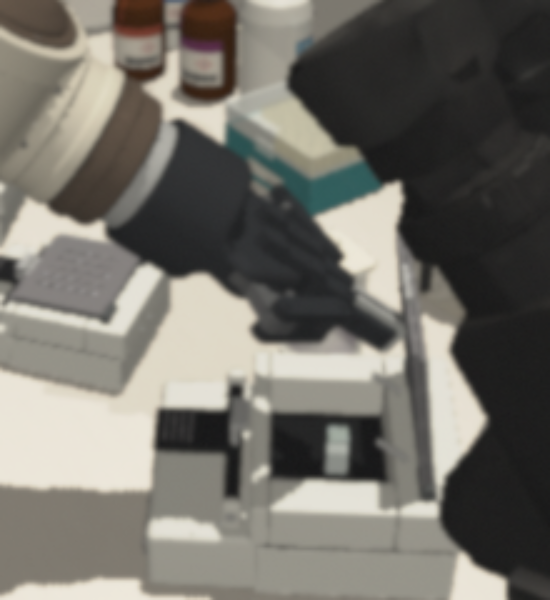

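Request:
servo_tool --motion '[[[-2,0,2.6,0,0,0],[-2,0,2.6,0,0,0],[-2,0,2.6,0,0,0],[-2,0,2.6,0,0,0],[-2,0,2.6,0,0,0]]]'

```text
time: 10.45
ee_pos: [0.5894, -0.2788, 0.1488]
tcp_rot: [-179.8, 54.2, 151.3]
wrist_force: [1.0, 0.6, -0.4]
opening: -0.0003
```

Request:
servo_tool --motion '[[[-1.7,0,2.6,0,0,0],[-1.7,0,2.6,0,0,0],[-1.7,0,2.6,0,0,0],[0,0,0,0,0,0]]]'

```text
time: 10.85
ee_pos: [0.5976, -0.2833, 0.1484]
tcp_rot: [-179.8, 54.2, 151.3]
wrist_force: [-0.4, 0.2, 0.6]
opening: 0.0002
```

```bash
python3 st.py s8
```

```text
10.85 TCP rdr [ 52.    2.7 148.4] corner [ 73.8   2.7 146.2] zax [ 0.811 -0.003 -0.584] xax [-0.584 -0.    -0.811] F [-0.4 -0.   0.6]
```

View pics/s8c.png

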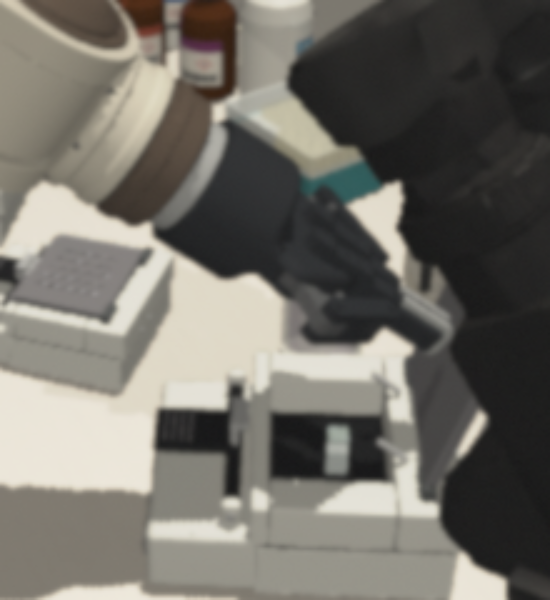

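Request:
servo_tool --motion '[[[0,0,-5,0,0,0],[0,0,-15,0,0,0],[0,0,-20,0,0,0],[0,0,-25,0,0,0],[0,0,-25,0,0,0]]]'

```text
time: 11.4
ee_pos: [0.5324, -0.2473, 0.2014]
tcp_rot: [-179.8, 54.2, 151.2]
wrist_force: [-0.1, -1.1, 1.0]
opening: 0.0001
```

Request:
servo_tool --motion '[[[0,0,0,0,0,0],[0,0,0,0,0,0],[0,0,0,0,0,0],[0,0,0,0,0,0],[0,0,0,0,0,0]]]'

```text
time: 11.9
ee_pos: [0.5335, -0.2479, 0.1999]
tcp_rot: [-179.8, 54.1, 151.3]
wrist_force: [-0.2, -0.3, 0.2]
opening: -0.0001
```

Request:
servo_tool --motion '[[[0,0,0,0,0,0],[0,0,0,0,0,0],[0,0,0,0,0,0],[0,0,0,0,0,0],[0,0,0,0,0,0]]]'

```text
time: 12.4
ee_pos: [0.5334, -0.2479, 0.201]
tcp_rot: [-179.8, 54.2, 151.3]
wrist_force: [-0.8, 0.4, 0.9]
opening: -0.0002
```

Request:
servo_tool --motion '[[[0,0,0,0,0,0],[0,0,0,0,0,0],[0,0,0,0,0,0],[0,0,0,0,0,0],[0,0,0,0,0,0]]]'

```text
time: 12.9
ee_pos: [0.5334, -0.2478, 0.201]
tcp_rot: [-179.8, 54.2, 151.3]
wrist_force: [-0.2, -0.2, -0.2]
opening: 0.0002
```

```bash
python3 - <<'E'
from h import *
from fit import T
v=np.load('pose.npy'); o=bot.get_obs(); print(o['time'],o['ee_pos'],o['wrist_force'])
ims=[]
for n,(x,y) in(('side',(250,180)),('top',(360,140))):
    p=grab(n,n+'9'); im=cv2.resize(p['color'][y:y+230,x:x+200,::-1],None,fx=2,fy=2)
    for a,col in((1.57,(255,0,0)),(1.85,(0,0,255))):
        X=[(62-r*np.cos(a),yy,74+r*np.sin(a)) for r,yy in((105,0),(99,56),(99,-56))]
        for u in proj(p,T(v,X)): cv2.circle(im,tuple(int(k) for k in ((u-[x,y])*2).round()),3,col,1)
    ims.append(im)
    q=load(n+'0')
    for l in ['coplin_jar','slide_pack','marker_black']:print(n,l,[(d['rect'],round(d['confidence'],2)) for d in bot.look_for(p,l)][:2])
cv2.imwrite('pics/end.png',np.hstack(ims))
E
```

```text
12.9 [ 0.53344448 -0.24784607  0.20102402] [-0.24261418 -0.22871673 -0.24171375]
side coplin_jar [([370.2, 242.5, 41.6, 47.2], 0.73)]
side slide_pack [([359.9, 394.7, 37.3, 64.4], 0.78)]
side marker_black [([314.6, 263.9, 137.2, 124.2], 0.29)]
top coplin_jar [([368.5, 180.3, 34.5, 38.8], 0.74), ([503.3, 283.0, 35.9, 22.9], 0.63)]
top slide_pack [([503.5, 282.9, 39.6, 24.2], 0.75)]
top marker_black [([285.1, 167.7, 66.2, 33.7], 0.59)]
```

View pics/end.png

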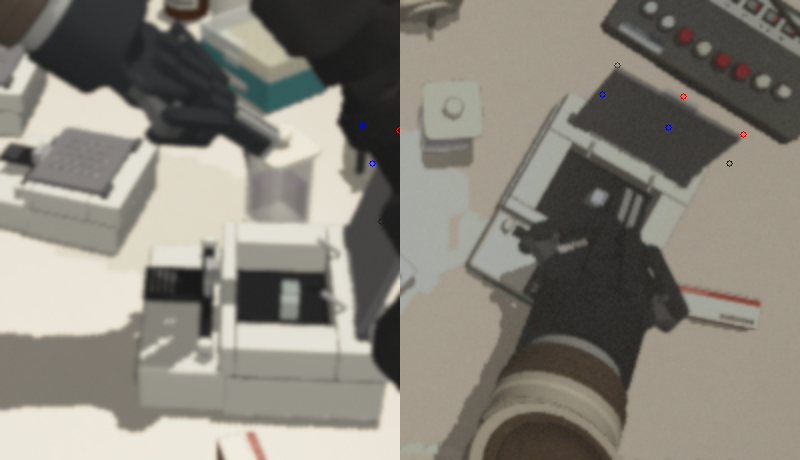

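The lid's edge matches the 1.85 rad markers, the tab is up, the cuvette is in place and the bystanders have not moved. The arm touches nothing.

```bash
python3 -c "
from workcell import bot
print(bot.job_done())"
```

```text
the job is handed in; nothing more can be done
None
```

I pressed the release tab of the 180 x 140 mm reader with the shut fingertips. The lid sprang up by itself to about 0.6–0.65 rad. I then pushed it from its inner side past upright, backed off, and handed in at about 13 s; no verdict was reported.

**Lid:** in the last top picture its tip and corners lie on the positions I calculated for the open stop at 1.85 rad. The side view shows it leaning back, but the arm hides its tip there.

**Tab and cuvette:** the tab looks back up in the side view. The cuvette stands in its well in both views; I judged that by eye and did not measure it.

**Bystanders:** the jar and the marker were found within 2 px of where they started in the top view. The carton was partly hidden by the gripper there, so its box started about 10 px later, but its far edge was unchanged and the side view agreed to about 2 px. In the side view the network found the marker only as a low-confidence wrong box, so I relied on the top view for it.

**Arm:** the wrist force was at noise level at the end, and the gripper was clear of everything. While I tilted the tool, the arm ended about 24 mm forward of the commanded point, probably at a joint limit; it touched nothing, and I worked from the measured pose after that.

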